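# Seat the bench vise in its corner fence

## Robot

A 6-joint arm with a two-finger parallel gripper is mounted at the origin on the work surface. World frame = base frame: x ahead of the robot, y to its left, z up, the work surface at z = 0. Lengths are in m, angles in degrees, forces in N, time in s.
With the tool pointing down it reaches from about 0.325 to 0.9 m from the base axis. Payload 3.5 kg.
Tool frame: the origin (TCP) lies on the centre line of the jaws, within the pads' length; the fingertips stand bot.tips_ahead ahead of it and the grasp point (between the pads) lies 11 mm behind it (bot.tips_ahead is the distance from the TCP to the fingertips, in m); z points along the fingers, y is the direction in which the jaws open and shut (so a half turn about z gives the same grasp; the last joint's range is limited). The gripper opens to 85 mm and grips with 20 to 120 N. Pads are 22 mm wide; open, the fingers measure 114 mm over their backs; the gripper's body (76 mm by 85 mm) begins 54 mm behind the grasp point. The pads swing forward as they close: fully open they stand 13 mm farther back than shut.
Start: joints at [58.304, 15.837, -1.513, 72.651, 0, 84.076], TCP at [0.272, 0.563, 0.239] pointing down, gripper open.
Joint ranges: [-178.77, 178.77], [-48.84, 107.48], [-61.69, 71.31], [-111.58, 123.2], [-90, 87.43], [-180, 180]. Speed limits (degrees/s): [147.25, 147.25, 180, 180, 180, 180].

## Interface

Orientations are given as a 3x3 rotation matrix whose columns are the frame's x, y, z axes.
In Python, from workcell import bot, viewer, workorder gives the robot as it stands. The module is installed in compiled form; this text tells all that it offers.
- The arm moves only by the tool send_rows, never from a script. Its argument "motion" is a list of rows, each a list of 3 entries, a list of its own where there are three numbers: the shift along the tool's x, y, z in mm, then the turn, a rotation vector about the tool's x, y, z in rad, then the closure, from 0 (fully open) to 1 (shut). In form: [[[tx, ty, tz], [wx, wy, wz], jaw], ...]. A call has 1 to 5 rows; each row is the pose to reach, as a shift and turn from the pose commanded when the call began, along the tool's axes at that moment; what a row does not reach only later rows make up. A row lasts 1/12 s, in which the tool goes at most 41.7 mm and 7.16 degrees, less where a joint would pass 70% of its speed; a pose out of reach is approached as far as the arm can. A call with a gripper value outside its range is refused whole. The fingers move at their own pace and stop on an object; "newtons" is the grip in N (left out, the last holds). Time passes only in rows, so rows that repeat a pose let the fingers close. It gives the time, the measured TCP pose, the force and the opening at its end, in the units of the state.
- bot.get_obs(): the state, without advancing time (a new reading comes with each control period).
- viewer.capture(name): name is "scene" or "side" or "wrist"; returns a dict with "image" (400x640x3 uint8, blue, green, red), "z_map" (400x640 float32, m along the optical axis (not along the pixel's ray), 0 where there is no reading), "fx", "fy", "cx", "cy" (pixels), "D" ([k1, k2, p1, p2, k3] as OpenCV has them; the pictures are not rectified), "R" (3x3) and "t" (3): a world point X has camera coordinates R X + t. Camera axes: x right, y down, z forward; pixel columns grow to the right and rows downward; lengths in m; the calibration is good to about 2 mm. A picture is of the moment at which its call begins.
- workorder.hand_in(): hands the job in, once; it reports no verdict.
The state is a dict: "t": time; "q": joint angles; "qd": joint speeds; "tau": joint torques, N m; "position": TCP position; "tool_rot": TCP orientation; "wrist_force": force on the tool from outside, world axes, zero at the start; "ft_torque": the same for the moment, N m; "grip_width": opening from 0.0 (shut) to 1.0 (fully open).
Only numpy, scipy, OpenCV 4.12 (cv2) and the standard library are available. Lean on these libraries where they do the work, as an engineer would, in place of code of your own. Each camera call takes 0.05 s, during which the arm holds its last target. There are 200 camera calls.

## Task

Push the small bench vise along the bench top into the corner of the aluminium fence, so that its base sits square and flush against both the long back rail and the short side stop. Just push it with the fingers: do not grip it, pick it up or tip it, and leave the loupe, the round steel block and the parts tin where they are. Finish with the hand clear of everything.

Things in the scene. Friction and masses are not known exactly. Their poses are not given: they have to be found in the camera images.
- vise: Small loose bench vise, grey with steel jaws, 0.4 to 0.7 kg, 65 mm high. Origin: centre of its underside. Base plate 90 mm along x, 110 along y, 20 high, upright sides; jaws and screw stay within its outline. x points roughly away from the robot, y left, screw at the -y end. Starts 30 mm or more from both stops, turned up to 0.45 rad from the fence. Takes some 3 to 9 N to push.
- fence: Fixed L-shaped aluminium fence, bars 16 mm wide, 14 high. Origin: inside corner, at bench top. Back rail: inner face is its plane x = 0, y from 0 to -240 mm. Side stop: inner face is its plane y = 0, x from 0 to -120 mm. Seated, the vise's origin is at x = -45, y = -55 mm in this frame, axes parallel. Turned up to 0.2 rad from the robot base; x points away from the robot.
- loupe: Bystander: black eye loupe standing on the bench, round, 38 mm wide, 38 mm high, origin at centre of underside. Outside the L of the fence (left of the side stop or beyond the back rail).
- bench_block: Bystander: round steel bench block with small holes in its top, 60 mm wide, 24 mm high, origin at centre of underside. Outside the L of the fence (beyond the back rail or left of the side stop).
- tin: Bystander: flat round aluminium parts tin with a glass top, 57 mm wide, 22 mm high, origin at centre of underside. On the robot's side of the fence, to the left of the vise.
Things that resemble listed ones, but are neither listed nor needed, are in the scene too. Of the things that look like the vise, take the one that is farthest to the robot's right at the start.

How it is judged (in metres and radians):
At the end, for the whole second after the job is handed in: The vise stands flat and still on the bench in the fence's corner: gap to the back rail and to the side stop each at most 4 mm at mid-side, base square to the fence within 0.045 rad; each bystander within 15 mm of its start (x of vise in the frame of fence between -0.049 and -0.042 m and y of vise in the frame of fence between -0.059 and -0.052 m and angle between the x axis of vise and the x axis of fence, either way round below 0.045 rad and height (world z) of vise below 0.003 m and angle between vise's own z axis and vertical below 0.03 rad and linear speed of vise below 0.01 m/s and not (distance of loupe from where it was at the start of the episode above 0.015 m) and not (distance of bench_block from where it was at the start of the episode above 0.015 m) and not (distance of tin from where it was at the start of the episode above 0.015 m)); the robot touches nothing.
It fails at once if the vise was lifted off the bench (its base centre more than 8 mm up) or tipped by more than 0.15 rad (height (world z) of vise above 0.008 m or angle between vise's own z axis and vertical above 0.15 rad).
It fails at once if the vise was gripped (the fingers closed round its jaws or body, pressing on it) (x of the grasp point in the frame of vise between -0.035 and 0.035 m and y of the grasp point in the frame of vise between -0.045 and 0.045 m and z of the grasp point in the frame of vise below 0.062 m and contact force between the fingers and vise above 2 N).
It fails at once if the loupe was moved by more than 15 mm (distance of loupe from where it was at the start of the episode above 0.015 m).
It fails at once if the round steel bench block was moved by more than 15 mm (distance of bench_block from where it was at the start of the episode above 0.015 m).
It fails at once if the parts tin was moved by more than 15 mm (distance of tin from where it was at the start of the episode above 0.015 m).
It also fails if it takes over 58 s, if anything falls off the work surface, if the arm or the gripper's body presses on something with over 40 N, if the wrist force passes 120 N, or if a joint passes its speed limit or range.

## Working session

There is one attempt and no reset: what is moved stays moved. The work goes in short steps, Python scripts to look and compute and a tool call to move; the robot and the scene stay as the last step left them, time stands still between calls to the robot, and variables do not carry over. Pictures are saved under pics/ and viewed, about 8 in all and at most 12, crops included, and the job is handed in when it is done.

Besides the shell and the picture viewer there is one more tool, called as a command line: name --argument value ..., lists and objects as JSON in quotes. send_rows: Moves the arm, as the interface text tells. Its arguments: {"type":"object","properties":{"motion":{"type":"array"},"newtons":{"type":"number"}},"required":["motion"]}

```bash
mkdir -p pics; ls; cat > h.py <<'E'
import numpy as np, cv2
from workcell import bot, viewer, workorder
def cap(n):
    return viewer.capture(n)
def K(c): return np.array([[c['fx'],0,c['cx']],[0,c['fy'],c['cy']],[0,0,1]])
def ray(c,uv,z):
    """pixels -> world points on plane height z"""
    p=cv2.undistortPoints(np.float64(uv).reshape(-1,1,2),K(c),np.array(c['D'])).reshape(-1,2)
    R=np.array(c['R']);t=np.array(c['t'])
    d=np.c_[p,np.ones(len(p))]@R; o=-R.T@t
    return o+d*((z-o[2])/d[:,2])[:,None]
def cloud(c):
    v,u=np.mgrid[0:400,0:640]
    p=cv2.undistortPoints(np.float64(np.c_[u.ravel(),v.ravel()]).reshape(-1,1,2),K(c),np.array(c['D'])).reshape(-1,2)
    z=c['z_map'].ravel().astype(float)
    X=(np.c_[p,np.ones(len(p))]*z[:,None]-np.array(c['t']))@np.array(c['R'])
    X[z==0]=np.nan
    return X.reshape(400,640,3)
E
python3 - <<'E'
from h import *
o=bot.get_obs();print(o,bot.tips_ahead)
for n in('scene','side'):
    c=cap(n);cv2.imwrite(f'pics/{n}0.png',c['image']);np.save(f'pics/{n}0.npy',c,allow_pickle=True)
    print(n,-np.array(c['R']).T@c['t'],np.array(c['R'])[2],c['fx'],(c['z_map']>0).mean())
E
```

```text
pics
{'t': 0.0, 'q': array([ 5.83059942e+01,  1.58774205e+01, -1.59793001e+00,  7.26517849e+01,
       -2.32741642e-03,  8.40734158e+01]), 'qd': array([-0.06244811, -0.02353281, -0.01884091, -0.07135401, -0.01673738,
        0.07035959]), 'tau': array([ 5.92114284e-04, -4.45507300e+01,  2.95200616e+01,  1.63719821e-02,
       -1.18712633e-04, -2.95677637e-06]), 'position': array([0.27133399, 0.56217576, 0.23816805]), 'tool_rot': array([[-9.00566011e-01,  4.34717817e-01, -1.13122452e-03],
       [ 4.34719248e-01,  9.00564007e-01, -1.90935439e-03],
       [ 1.88709709e-04, -2.21126474e-03, -9.99997537e-01]]), 'wrist_force': array([ 0.03034183, -0.31790983,  0.15673388]), 'ft_torque': array([-0.01432352,  0.0090051 , -0.01053143]), 'grip_width': 1.0002716009949089} 0.008
scene [1.22263518 0.51380643 0.54462979] [-0.71002526 -0.43712336 -0.55207544] 471.888810819663 0.99605859375
side [0.4453396  0.79274952 0.69229656] [ 0.12773391 -0.72585134 -0.67588748] 438.5582969819072 0.99586328125
```

View pics/scene0.png

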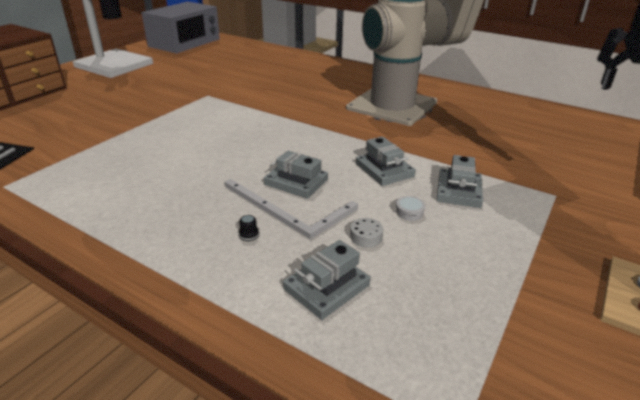

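View pics/side0.png

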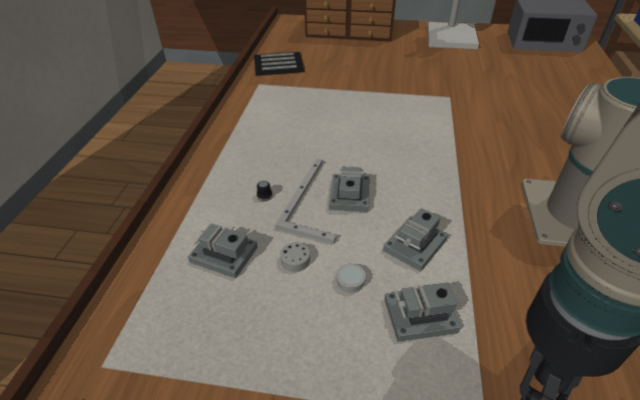

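The target vise is the one farthest right: scene (297,172), side (350,190). The fence corner is at scene (310,232), side (280,228). The tin is at side (351,277), the block at (295,256) and the loupe at (264,190). Next I measure them from the depth clouds.

```bash
cat >> h.py <<'E'
def vise_rect(P,near,r=.085):
    """min-area rect of base-plate-height (and up) points near a point"""
    m=(np.hypot(P[:,0]-near[0],P[:,1]-near[1])<r)&(P[:,2]>.0165)&(P[:,2]<.075)
    return cv2.minAreaRect(np.float32(P[m,:2]*1000)),P[m]
def frame(): return np.load('pics/fence.npy')
E
python3 - <<'E'
from h import *
for n in('scene','side'):
    c=np.load(f'pics/{n}0.npy',allow_pickle=True).item(); X=cloud(c)
    px={'scene':dict(vise=(297,172),rail=(265,206),railend=(230,184),corner=(310,231),stop=(335,216),stopend=(353,206),loupe=(248,222),block=(367,230),tin=(410,206)),
        'side':dict(vise=(350,190),rail=(300,195),railend=(320,163),corner=(280,228),stop=(310,234),stopend=(335,239),loupe=(264,187),block=(295,253),tin=(351,274))}[n]
    for k,(u,v) in px.items(): print(n,k,X[v,u].round(4))
    P=X.reshape(-1,3);P=P[np.isfinite(P).all(1)]
    m=(P[:,0]>.2)&(P[:,0]<1)&(abs(P[:,1])<.5)
    print('bench z',np.median(P[m&(abs(P[:,2])<.01),2]))
    u,v=px['vise'];print(vise_rect(P,X[v,u])[0])
    # oblique map in top view
    img=np.zeros((500,500),np.uint8)
    q=P[m&(P[:,2]>.006)&(P[:,2]<.1)]
E
```

```text
scene vise [0.5319 0.0269 0.0411]
scene rail [0.636  0.0224 0.0137]
scene railend [ 0.6112 -0.0899  0.0124]
scene corner [0.6534 0.1395 0.0133]
scene stop [0.5858 0.1523 0.0112]
scene stopend [0.5397 0.166  0.013 ]
scene loupe [0.7186 0.0501 0.0377]
scene block [0.6045 0.2303 0.0227]
scene tin [0.4878 0.264  0.0205]
bench z -0.0002782946949839263
((511.1189270019531, 8.466102600097656), (93.6471176147461, 111.96459197998047), 3.9044220447540283)
side vise [0.5044 0.0586 0.0578]
side rail [0.6227 0.0401 0.0116]
side railend [ 0.5965 -0.0918  0.009 ]
side corner [0.6467 0.1463 0.005 ]
side stop [0.5767 0.1632 0.0146]
side stopend [ 0.5239  0.1562 -0.    ]
side loupe [0.7029 0.0552 0.039 ]
side block [0.5954 0.2281 0.0241]
side tin [0.4788 0.2619 0.0215]
bench z -3.406872378275698e-05
((510.12237548828125, 21.866161346435547), (89.75334167480469, 93.15847778320312), 4.587529182434082)
```

```bash
cat >> h.py <<'E'
def top_points(lo,hi,names=('scene','side'),caps=None):
    A=[]
    for i,n in enumerate(names):
        c=caps[i] if caps else np.load(f'pics/{n}0.npy',allow_pickle=True).item()
        P=cloud(c).reshape(-1,3); P=P[np.isfinite(P).all(1)]
        A.append(P[(P[:,2]>lo)&(P[:,2]<hi)&(P[:,0]>.35)&(P[:,0]<.85)&(abs(P[:,1])<.35)])
    return A
E
python3 - <<'E'
from h import *
g0=np.deg2rad(-10.4); C=np.array([.645,.141])
for A,n in zip(top_points(.011,.017),('scene','side')):
    g=g0;c0=C.copy()
    for it in range(4):
        R=np.array([[np.cos(g),-np.sin(g)],[np.sin(g),np.cos(g)]]); q=(A[:,:2]-c0)@R
        r=q[(q[:,0]>-.006)&(q[:,0]<.024)&(q[:,1]<-.01)&(q[:,1]>-.25)]
        s=q[(q[:,1]>-.006)&(q[:,1]<.024)&(q[:,0]<-.01)&(q[:,0]>-.13)]
        k=np.polyfit(r[:,1],r[:,0],1); g-=np.arctan(k[0])
        c0=c0+R@[np.median(r[:,0])-.008,np.median(s[:,1])-.008]
    print(n,'angle',np.rad2deg(g),'corner',c0,'stop slope',np.rad2deg(np.arctan(np.polyfit(s[:,0],s[:,1],1)[0])),len(r),len(s))
    for l,z in((r[:,0],'rail'),(s[:,1],'stop')): print(z,np.percentile(l,[1,10,50,90,99]).round(4))
    print('ends',r[:,1].min(),s[:,0].min())
# vise by rect over merged points + bystanders
M=np.vstack(top_points(.0165,.075))
print('vise',vise_rect(M,(.511,.012))[0])
for k,p,lo,r in(('loupe',(.71,.053),.025,.03),('block',(.60,.229),.018,.045),('tin',(.483,.263),.016,.04)):
    m=(np.hypot(*(M[:,:2]-p).T)<r)&(M[:,2]>lo); print(k,cv2.minEnclosingCircle(np.float32(M[m,:2]*1000)))
# base-plate top only, each view
for A,n in zip(top_points(.017,.024),('scene','side')):
    print(n,vise_rect(A,(.511,.012))[0])
E
```

```text
scene angle -11.155758628495757 corner [0.64255503 0.13154843] stop slope 0.3050514210908822 594 314
rail [-0.0015  0.0007  0.008   0.0145  0.0164]
stop [-0.0021  0.0001  0.008   0.0145  0.0159]
ends -0.2418987741353734 -0.12141898976881142
side angle -11.119530234784468 corner [0.64063155 0.13414202] stop slope 0.11067920460397909 423 310
rail [0.0002 0.0012 0.0081 0.0149 0.0167]
stop [-0.0022  0.0004  0.008   0.0146  0.0173]
ends -0.24216563284234258 -0.11913438717126844
vise ((511.32208251953125, 10.507499694824219), (93.63533020019531, 115.98197937011719), 4.43369197845459)
loupe ((711.2213745117188, 44.26224899291992), 17.355688095092773)
block ((596.4253540039062, 226.50572204589844), 32.71770095825195)
tin ((480.4715881347656, 263.3876037597656), 30.599836349487305)
scene ((511.1189270019531, 8.466102600097656), (93.6471176147461, 111.96459197998047), 3.9044220447540283)
side ((510.1845397949219, 11.925289154052734), (89.74877166748047, 112.88375091552734), 3.1321070194244385)
```

```bash
cat >> h.py <<'E'
G=np.deg2rad(-11.14); C=np.array([.6416,.1328]); RF=np.array([[np.cos(G),-np.sin(G)],[np.sin(G),np.cos(G)]])
def goal(fx,fy,z,yaw):
    """tool shift (mm) and turn (rad) to reach fence-frame (fx,fy) m, z, tool-y axis at yaw deg in fence frame (mod 180)"""
    o=bot.get_obs(); T=np.array(o['tool_rot']); p=np.array(o['position'])
    w=np.r_[C+RF@[fx,fy],z]
    a=np.arctan2(T[1,1],T[0,1]); d=(np.deg2rad(yaw)+G-a+np.pi/2)%np.pi-np.pi/2
    # level tool too: desired rotation
    b=a+d; y=np.array([np.cos(b),np.sin(b),0]); zz=np.array([0,0,-1.]); D=np.c_[np.cross(y,zz),y,zz]
    print('t',round(float(o['t']),2),'at',f2(p),'z',p[2].round(4),'grip',round(o['grip_width'],3),'F(fence)',(RF.T@o['wrist_force'][:2]).round(1),o['wrist_force'][2].round(1))
    print('shift',(T.T@(w-p)*1000).round(1),'turn',cv2.Rodrigues(T.T@D)[0].ravel().round(3),'world',w.round(3))
def f2(p): return ((np.array(p[:2])-C)@RF).round(4)
E
python3 - <<'E'
from h import *
M=np.vstack(top_points(.017,.075))
q=(M[:,:2]-C)@RF
img=np.zeros((700,700),np.uint8); ij=((M[:,:2]-[.3,-.35])*1000).astype(int); ok=(ij>=0).all(1)&(ij<700).all(1)
img[ij[ok,0],ij[ok,1]]=255; img=cv2.morphologyEx(img,cv2.MORPH_CLOSE,np.ones((9,9)))
for c in cv2.findContours(img,cv2.RETR_EXTERNAL,cv2.CHAIN_APPROX_NONE)[0]:
    if len(c)>60:
        (v,u),s,a=cv2.minAreaRect(c); w=np.array([u/1000+.3,v/1000-.35]); print('blob world',w.round(3),'fence',f2(w),np.round(s),round(a))
goal(-.19,-.145,.15,90)
E
```

```text
blob world [0.711 0.044] fence [ 0.0849 -0.0742] [31. 35.] 34
blob world [0.747 0.234] fence [0.0836 0.1193] [ 94. 113.] 13
blob world [0.597 0.227] fence [-0.062   0.0835] [59. 63.] 63
blob world [0.51 0.01] fence [-0.1052 -0.1458] [ 94. 116.] 87
blob world [0.48  0.263] fence [-0.1832  0.0963] [59. 59.] 82
blob world [0.382 0.311] fence [-0.2886  0.1248] [65. 76.] 90
blob world [0.362 0.146] fence [-0.2773 -0.041 ] [113.  85.] 29
t 0.1 at [-0.4462  0.3498] z 0.2383 grip 1.001 F(fence) [ 0.1 -0.6] -0.3
shift [-372.9 -413.9   89. ] turn [-0.002 -0.    -0.255] world [0.427 0.027 0.15 ]
```

send_rows --motion '[[[-35, -20, 0], [0, 0, -0.085], 0.35], [[-55, -50, 0], [0, 0, -0.17], 0.35], [[-80, -80, 0], [0, 0, -0.255], 0.35], [[-105, -110, 0], [0, 0, -0.255], 0.35], [[-130, -142, 0], [0, 0, -0.255], 0.35]]' --newtons 40

```text
t: 0.52
position: [0.327, 0.3768, 0.2387]
tool_rot: [[-0.981, 0.193, -0.0], [0.193, 0.981, -0.001], [0.0, -0.001, -1.0]]
wrist_force: [0.1, -1.1, 0.9]
grip_width: 0.647
```

```bash
python3 -c "
from h import *
goal(-.19,-.148,.12,90)"
```

```text
t 0.52 at [-0.3558  0.1786] z 0.2387 grip 0.647 F(fence) [ 0.4 -1.1] 0.9
shift [-165.7 -326.6  118.9] turn [-0.001 -0.     0.001] world [0.427 0.024 0.12 ]
```

send_rows --motion '[[[-18, -36, 5], [0, 0, 0], 0.35], [[-36, -72, 10], [0, 0, 0], 0.35], [[-54, -108, 15], [0, 0, 0], 0.35], [[-72, -144, 20], [0, 0, 0], 0.35], [[-90, -180, 25], [0, 0, 0], 0.35]]'

```text
t: 0.93
position: [0.3802, 0.1825, 0.2138]
tool_rot: [[-0.981, 0.193, -0.0], [0.193, 0.981, -0.0], [0.0, -0.0, -1.0]]
wrist_force: [1.4, -0.1, 0.4]
grip_width: 0.65
```

send_rows --motion '[[[-18, -36, 10], [0, 0, 0], 0.35], [[-36, -72, 20], [0, 0, 0], 0.35], [[-54, -108, 30], [0, 0, 0], 0.35], [[-75, -146, 40], [0, 0, 0], 0.35], [[-75, -146, 80], [0, 0, 0], 0.35]]'

```text
t: 1.35
position: [0.4338, 0.0206, 0.139]
tool_rot: [[-0.979, 0.201, 0.015], [0.201, 0.98, -0.004], [-0.016, -0.001, -1.0]]
wrist_force: [1.9, 0.3, 0.8]
grip_width: 0.652
```

```bash
python3 -c "
from h import *
c=cap('scene');cv2.imwrite('pics/s1.png',cv2.resize(c['image'][60:300,160:520],None,fx=2,fy=2))
goal(-.19,-.148,.014,90)"
```

```text
t 1.4 at [-0.192  -0.1495] z 0.1286 grip 0.647 F(fence) [-4.2 -0.4] -5.0
shift [ -2.4   1.7 114.6] turn [-0.001 -0.004 -0.007] world [0.427 0.024 0.014]
```

View pics/s1.png

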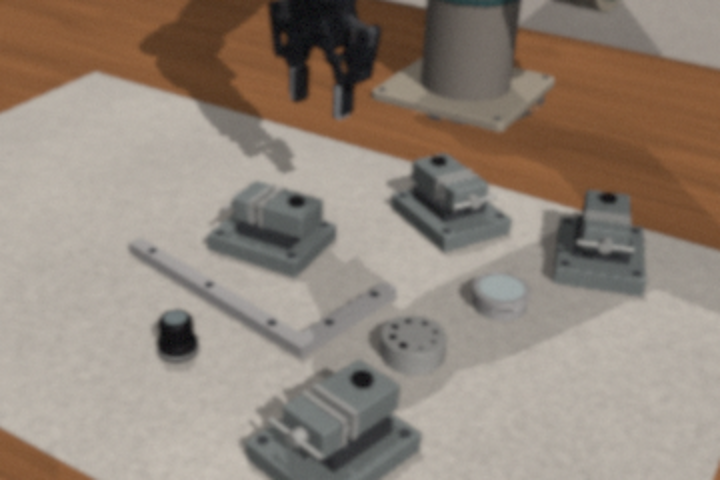

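The open two-finger hand is above the robot's side of the target vise (crop (325,90), vise at (270,225)), and its way down is clear. Descending.

send_rows --motion '[[[-2, 2, 38], [0, 0, 0], 0.35], [[-2, 2, 72], [0, 0, 0], 0.35], [[-2, 2, 95], [0, 0, 0], 0.35], [[-2, 2, 108], [0, 0, 0], 0.35], [[-2, 2, 113], [0, 0, 0], 0.35]]'

```text
t: 1.82
position: [0.425, 0.0288, 0.0188]
tool_rot: [[-0.981, 0.193, -0.006], [0.193, 0.981, 0.001], [0.006, -0.001, -1.0]]
wrist_force: [0.4, -0.6, 0.2]
grip_width: 0.647
```

```bash
python3 -c "
from h import *
c=cap('side')
goal(-.10,-.148,.014,90)
X=cloud(c).reshape(-1,3);X=X[np.isfinite(X).all(1)]
f=(X[:,:2]-C)@RF
m=(abs(f[:,0]+.19)<.025)&(abs(f[:,1]+.148)<.07)&(X[:,2]<.07)&(X[:,2]>.003)
print('finger pts',m.sum(),'min z',np.percentile(X[m,2],[0,2,5]),'x',np.percentile(f[m,0],[1,99]),'y',np.percentile(f[m,1],[1,99]))
"
```

```text
t 1.87 at [-0.1918 -0.1438] z 0.0192 grip 0.649 F(fence) [-0.3  0.3] -0.1
shift [-91.8  -4.2   4.7] turn [-0.    -0.005  0.   ] world [0.515 0.007 0.014]
finger pts 176 min z [0.01374749 0.01569426 0.01759514] x [-0.20631162 -0.18196055] y [-0.17667545 -0.08253954]
```

send_rows --motion '[[[0, -3, 5], [0, 0, 0], 0.35], [[-5, -4, 8], [0, 0, 0], 0.35], [[-15, -4, 8], [0, 0, 0], 0.35], [[-25, -4, 8], [0, 0, 0], 0.35], [[-33, -4, 8], [0, 0, 0], 0.35]]'

```text
t: 2.28
position: [0.4611, 0.0179, 0.0138]
tool_rot: [[-0.981, 0.193, 0.0], [0.193, 0.981, 0.001], [-0.0, 0.001, -1.0]]
wrist_force: [-1.4, 1.7, -1.2]
grip_width: 0.653
```

send_rows --motion '[[[-6, 0, 0], [0, 0, 0], 0.35], [[-12, 0, 0], [0, 0, 0], 0.35], [[-18, 0, 0], [0, 0, 0], 0.35], [[-24, 0, 0], [0, 0, 0], 0.35], [[-30, 0, 0], [0, 0, 0], 0.35]]'

```text
t: 2.7
position: [0.4886, 0.0119, 0.0132]
tool_rot: [[-0.981, 0.194, -0.002], [0.194, 0.981, -0.001], [0.002, -0.001, -1.0]]
wrist_force: [-4.8, 1.8, 4.2]
grip_width: 0.652
```

```bash
cat >> h.py <<'E'
def vise_now(near_f,names=('scene','side'),save=None):
    caps=[cap(n) for n in names]
    if save: cv2.imwrite(save,np.hstack([cv2.resize(c['image'][80:280,180:480],None,fx=1.33,fy=1.33) for c in caps]))
    for A,n in zip(top_points(.0172,.023,names,caps),names):
        q=(A[:,:2]-C)@RF; q=q[(abs(q-near_f)<[.062,.072]).all(1)]
        r=cv2.minAreaRect(np.float32(q*1000)); a=(r[2]+45)%90-45
        print(n,'vise fence',np.round(r[0],1),np.round(r[1],1),'ang',round(a,1),'x 1/99%',(np.percentile(q[:,0],[1,99])*1000).round(1),'y',(np.percentile(q[:,1],[1,99])*1000).round(1))
E
python3 -c "
from h import *
goal(-.10,-.148,.012,90); vise_now((-.075,-.146),save='pics/s2.png')"
```

```text
t 2.7 at [-0.1267 -0.1482] z 0.0132 grip 0.652 F(fence) [-5.   0.8] 4.2
shift [-26.7   0.2   1.1] turn [-0.001 -0.002 -0.001] world [0.515 0.007 0.012]
scene vise fence [ -75.5 -157.8] [108.1 111.4] ang 1.2 x 1/99% [-126.7  -23. ] y [-211.8 -103. ]
side vise fence [ -78.7 -153.2] [112.5 111.7] ang -0.1 x 1/99% [-133.8  -23.3] y [-201.4  -99.7]
```

View pics/s2.png

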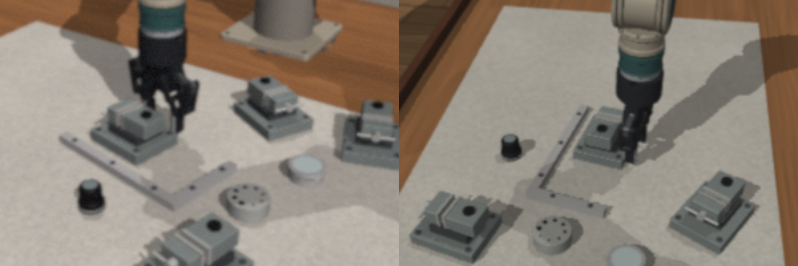

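The vise (crop (130,130)) has squared up to the fence, and both fingers are on its near face. About 23 mm remain to the rail.

send_rows --motion '[[[-5, 0, 0], [0, 0, 0], 0.35], [[-10, 0, 0], [0, 0, 0], 0.35], [[-14, 0, 0], [0, 0, 0], 0.35], [[-17, 0, 0], [0, 0, 0], 0.35], [[-20, 0, 0], [0, 0, 0], 0.35]]'

```text
t: 3.22
position: [0.5087, 0.0081, 0.0131]
tool_rot: [[-0.981, 0.194, -0.001], [0.194, 0.981, -0.0], [0.001, -0.0, -1.0]]
wrist_force: [-3.5, 0.1, 0.1]
grip_width: 0.648
```

send_rows --motion '[[[8, 0, 0], [0, 0, 0], 0.35], [[30, 0, 0], [0, 0, 0], 0.35], [[50, 0, -20], [0, 0, 0], 0.45], [[50, 0, -60], [0, 0, 0], 0.5], [[50, 0, -100], [0, 0, 0], 0.55]]'

```text
t: 3.63
position: [0.4566, 0.0183, 0.1128]
tool_rot: [[-0.981, 0.193, -0.004], [0.193, 0.981, 0.0], [0.004, -0.001, -1.0]]
wrist_force: [1.9, -0.3, 0.2]
grip_width: 0.452
```

```bash
python3 -c "
from h import *
goal(-.05,-.255,.11,0); vise_now((-.05,-.15))"
```

```text
t 3.63 at [-0.1593 -0.1481] z 0.1128 grip 0.452 F(fence) [1.9 0.1] 0.2
shift [-109.4 -106.9    2.4] turn [-0.003 -0.003  1.571] world [ 0.543 -0.108  0.11 ]
scene vise fence [ -46.9 -157.7] [ 91.9 113.7] ang 0.2 x 1/99% [-89.8  -1.3] y [-211.4 -102.7]
side vise fence [ -48.9 -154.8] [112.3  90.5] ang -0.2 x 1/99% [-93.7  -4.2] y [-209.6  -99.6]
```

send_rows --motion '[[[-4, -21, 0], [0, 0, 0.124], 0.55], [[-15, -45, 0], [0, 0, 0.248], 0.55], [[-30, -70, 0], [0, 0, 0.372], 0.55], [[-50, -90, 0], [0, 0, 0.496], 0.55], [[-70, -104, 0], [0, 0, 0.62], 0.55]]'

```text
t: 4.15
position: [0.5093, -0.0997, 0.1137]
tool_rot: [[-0.681, 0.733, 0.003], [0.733, 0.681, -0.002], [-0.003, 0.001, -1.0]]
wrist_force: [-0.0, 0.8, -0.6]
grip_width: 0.449
```

```bash
python3 -c "
from h import *
goal(-.05,-.25,.11,0)"
```

```text
t 4.15 at [-0.0849 -0.2537] z 0.1137 grip 0.449 F(fence) [-0.2  0.8] -0.6
shift [-26.1  23.5   3.8] turn [0.002 0.002 0.943] world [ 0.544 -0.103  0.11 ]
```

send_rows --motion '[[[-5, 5, 0], [0, 0, 0.124], 0.55], [[-10, 10, 0], [0, 0, 0.248], 0.55], [[-16, 15, 0], [0, 0, 0.372], 0.55], [[-22, 20, 0], [0, 0, 0.496], 0.55], [[-26, 23, 0], [0, 0, 0.62], 0.55]]'

```text
t: 4.57
position: [0.5446, -0.1014, 0.1135]
tool_rot: [[-0.129, 0.992, 0.003], [0.992, 0.129, -0.001], [-0.001, 0.003, -1.0]]
wrist_force: [-0.2, -0.1, -0.5]
grip_width: 0.448
```

send_rows --motion '[[[0, 0, 0], [0, 0, 0.124], 0.55], [[0, 0, 0], [0, 0, 0.248], 0.55], [[0, 0, 0], [0, 0, 0.323], 0.55], [[0, 0, 0], [0, 0, 0.323], 0.55]]'

```text
t: 4.9
position: [0.5436, -0.1011, 0.1134]
tool_rot: [[0.187, 0.982, 0.002], [0.982, -0.187, -0.001], [-0.0, 0.002, -1.0]]
wrist_force: [0.4, -0.7, 0.1]
grip_width: 0.456
```

```bash
python3 -c "
from h import *
goal(-.05,-.25,.0135,0)"
```

```text
t 4.9 at [-0.0509 -0.2484] z 0.1134 grip 0.456 F(fence) [ 0.5 -0.6] 0.1
shift [-1.6  0.7 99.9] turn [0.002 0.    0.006] world [ 0.544 -0.103  0.014]
```

send_rows --motion '[[[0, 0, 38], [0, 0, 0.006], 0.55], [[0, 0, 72], [0, 0, 0.006], 0.55], [[0, 0, 90], [0, 0, 0.006], 0.55], [[0, 0, 97], [0, 0, 0.006], 0.55], [[0, 0, 100], [0, 0, 0.006], 0.55]]'

```text
t: 5.32
position: [0.5419, -0.1005, 0.0119]
tool_rot: [[0.19, 0.982, -0.002], [0.982, -0.19, 0.001], [0.0, -0.002, -1.0]]
wrist_force: [-0.5, 0.2, -0.1]
grip_width: 0.453
```

send_rows --motion '[[[10, 0, 0], [0, 0, 0], 0.55], [[20, 0, 0], [0, 0, 0], 0.55], [[28, 0, 0], [0, 0, 0], 0.55], [[36, 0, 0], [0, 0, 0], 0.55], [[44, 0, 0], [0, 0, 0], 0.55]]'

```text
t: 5.73
position: [0.553, -0.0579, 0.015]
tool_rot: [[0.192, 0.981, 0.003], [0.981, -0.192, -0.004], [-0.003, 0.003, -1.0]]
wrist_force: [-0.5, -5.7, 3.3]
grip_width: 0.451
```

```bash
python3 -c "
from h import *
goal(-.05,-.1235,.0135,0); vise_now((-.045,-.135))"
```

```text
t 5.73 at [-0.0501 -0.2043] z 0.015 grip 0.451 F(fence) [ 0.6 -5.7] 3.3
shift [80.8  0.3  1.2] turn [0.003 0.003 0.002] world [0.569 0.021 0.014]
scene vise fence [ -47.  -144.5] [ 92.4 124.3] ang 0.8 x 1/99% [-91.4  -2. ] y [-198.8  -82.9]
side vise fence [ -49.3 -139.6] [124.6  91.1] ang -0.0 x 1/99% [-93.8  -4.5] y [-193.7  -78.3]
```

send_rows --motion '[[[8, 0, 1], [0, 0, 0], 0.55], [[16, 0, 1], [0, 0, 0], 0.55], [[24, 0, 1], [0, 0, 0], 0.55], [[32, 0, 1], [0, 0, 0], 0.55], [[40, 0, 1], [0, 0, 0], 0.55]]'

```text
t: 6.25
position: [0.5596, -0.0191, 0.013]
tool_rot: [[0.192, 0.981, 0.001], [0.981, -0.192, -0.003], [-0.003, 0.001, -1.0]]
wrist_force: [-0.7, -5.0, 2.7]
grip_width: 0.449
```

send_rows --motion '[[[8, 0, 0], [0, 0, 0], 0.55], [[16, 0, 0], [0, 0, 0], 0.55], [[22, 0, 0], [0, 0, 0], 0.55], [[27, 0, 0], [0, 0, 0], 0.55], [[32, 0, 0], [0, 0, 0], 0.55]]'

```text
t: 6.67
position: [0.5655, 0.0127, 0.0128]
tool_rot: [[0.192, 0.981, 0.0], [0.981, -0.192, -0.002], [-0.002, 0.001, -1.0]]
wrist_force: [-1.6, -5.9, 4.2]
grip_width: 0.447
```

```bash
python3 -c "
from h import *
goal(-.05,-.124,.0135,0); vise_now((-.045,-.065),save='pics/s3.png')"
```

```text
t 6.67 at [-0.0515 -0.1326] z 0.0128 grip 0.447 F(fence) [-0.4 -6.1] 4.2
shift [ 8.6  1.5 -0.8] turn [0.001 0.002 0.001] world [0.569 0.021 0.014]
scene vise fence [-48.  -73.2] [126.2  91.3] ang -0.1 x 1/99% [-91.8  -2.9] y [-127.2  -11.4]
side vise fence [-49.9 -63. ] [ 90.6 136.1] ang 0.4 x 1/99% [-94.5  -5.5] y [-122.5   -8.1]
```

View pics/s3.png

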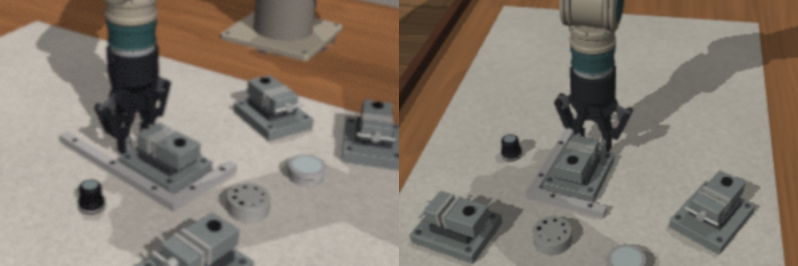

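The vise lies along the rail (crop (165,155)), square to it, with about 8–10 mm left to the side stop. Finishing slowly while I watch the force.

send_rows --motion '[[[2, 0, 0], [0, 0, 0], 0.55], [[4, 0, 0], [0, 0, 0], 0.55], [[5.5, 0, 0], [0, 0, 0], 0.55], [[7, 0, 0], [0, 0, 0], 0.55]]'

```text
t: 7.1
position: [0.5664, 0.0192, 0.0124]
tool_rot: [[0.192, 0.981, -0.0], [0.981, -0.192, -0.001], [-0.001, 0.0, -1.0]]
wrist_force: [-0.6, -4.8, 3.5]
grip_width: 0.452
```

send_rows --motion '[[[1, 0, 0], [0, 0, 0], 0.55], [[2, 0, 0], [0, 0, 0], 0.55]]'

```text
t: 7.27
position: [0.5667, 0.0212, 0.0124]
tool_rot: [[0.192, 0.981, -0.0], [0.981, -0.192, -0.001], [-0.001, -0.0, -1.0]]
wrist_force: [-1.1, -4.9, 3.2]
grip_width: 0.451
```

send_rows --motion '[[[0.7, 0, 0], [0, 0, 0], 0.55], [[1.4, 0, 0], [0, 0, 0], 0.55], [[1.4, 0, 0], [0, 0, 0], 0.55]]'

```text
t: 7.52
position: [0.567, 0.0224, 0.0124]
tool_rot: [[0.192, 0.981, -0.0], [0.981, -0.192, -0.002], [-0.002, -0.0, -1.0]]
wrist_force: [-1.4, -4.7, 3.8]
grip_width: 0.447
```

send_rows --motion '[[[0.7, 0, 0], [0, 0, 0], 0.55], [[1.4, 0, 0], [0, 0, 0], 0.55], [[1.4, 0, 0], [0, 0, 0], 0.55]]'

```text
t: 7.77
position: [0.567, 0.0225, 0.0125]
tool_rot: [[0.193, 0.981, -0.001], [0.981, -0.193, -0.005], [-0.005, -0.0, -1.0]]
wrist_force: [-1.6, -9.3, 5.2]
grip_width: 0.452
```

send_rows --motion '[[[1.5, 0, 0], [0, 0, 0], 0.55], [[1.5, 0, 0], [0, 0, 0], 0.55]]'

```text
t: 7.93
position: [0.5669, 0.0225, 0.0125]
tool_rot: [[0.194, 0.981, -0.002], [0.981, -0.194, -0.009], [-0.009, -0.0, -1.0]]
wrist_force: [-2.9, -12.2, 5.2]
grip_width: 0.453
```

send_rows --motion '[[[-12, 0, 0], [0, 0, 0], 0.55], [[-40, 0, 0], [0, 0, 0], 0.55], [[-60, 0, -20], [0, 0, 0], 0.55], [[-60, 0, -58], [0, 0, 0], 0.5], [[-60, 0, -98], [0, 0, 0], 0.45]]'

```text
t: 8.35
position: [0.5531, -0.0325, 0.1085]
tool_rot: [[0.193, 0.981, -0.006], [0.981, -0.193, 0.005], [0.003, -0.007, -1.0]]
wrist_force: [1.3, 0.1, 0.1]
grip_width: 0.556
```

```bash
python3 -c "
from h import *
goal(-.145,-.06,.11,90); vise_now((-.047,-.055))"
```

```text
t 8.35 at [-0.0549 -0.1793] z 0.1085 grip 0.556 F(fence) [1.2 0.4] 0.1
shift [119.3 -90.1  -0.4] turn [-0.008  0.003  1.571] world [0.488 0.102 0.11 ]
scene vise fence [-48.6 -56.6] [ 92.  113.1] ang 0.1 x 1/99% [-91.7  -3.2] y [-110.6   -1.6]
side vise fence [-49.9 -52. ] [116.9  90.5] ang -0.2 x 1/99% [-94.5  -5.6] y [-108.    1.]
```

send_rows --motion '[[[12, -18, 0], [0, 0, -0.124], 0.4], [[30, -40, 0], [0, 0, -0.248], 0.4], [[50, -60, 0], [0, 0, -0.372], 0.4], [[75, -75, 0], [0, 0, -0.496], 0.4], [[100, -85, 0], [0, 0, -0.62], 0.4]]'

```text
t: 8.87
position: [0.4891, 0.0834, 0.1092]
tool_rot: [[-0.419, 0.908, -0.003], [0.908, 0.419, 0.003], [0.004, -0.001, -1.0]]
wrist_force: [-0.0, -0.1, 0.3]
grip_width: 0.601
```

```bash
python3 -c "
from h import *
goal(-.14,-.057,.11,90)"
```

```text
t 8.87 at [-0.1401 -0.0779] z 0.1092 grip 0.601 F(fence) [-0.  -0.1] 0.3
shift [16.9 12.3 -0.8] turn [ 0.001 -0.005 -0.944] world [0.493 0.104 0.11 ]
```

send_rows --motion '[[[4, 3, 0], [0, 0, -0.124], 0.4], [[8, 6, 0], [0, 0, -0.248], 0.4], [[12, 9, 0], [0, 0, -0.372], 0.4], [[17, 12, 0], [0, 0, -0.496], 0.4], [[17, 12, 0], [0, 0, -0.62], 0.4]]'

```text
t: 9.28
position: [0.4951, 0.1039, 0.1095]
tool_rot: [[-0.87, 0.493, -0.001], [0.493, 0.87, 0.004], [0.003, 0.002, -1.0]]
wrist_force: [0.2, -0.9, 0.3]
grip_width: 0.602
```

send_rows --motion '[[[0, 0, 0], [0, 0, -0.124], 0.4], [[0, 0, 0], [0, 0, -0.248], 0.4], [[0, 0, 0], [0, 0, -0.323], 0.4], [[0, 0, 0], [0, 0, -0.323], 0.4]]'

```text
t: 9.62
position: [0.495, 0.1029, 0.1094]
tool_rot: [[-0.98, 0.198, -0.002], [0.198, 0.98, 0.003], [0.002, 0.002, -1.0]]
wrist_force: [0.1, 0.1, -1.2]
grip_width: 0.6
```

```bash
python3 -c "
from h import *
goal(-.14,-.057,.013,90)"
```

```text
t 9.62 at [-0.1381 -0.0577] z 0.1094 grip 0.6 F(fence) [0.1 0.1] -1.2
shift [ 1.7  0.4 96.4] turn [ 0.002 -0.002 -0.005] world [0.493 0.104 0.013]
```

send_rows --motion '[[[3, 0, 38], [0, 0, -0.005], 0.4], [[3, 0, 70], [0, 0, -0.005], 0.4], [[3, 0, 88], [0, 0, -0.005], 0.4], [[3, 0, 94], [0, 0, -0.005], 0.4], [[3, 0, 96], [0, 0, -0.005], 0.4]]'

```text
t: 10.03
position: [0.4909, 0.1029, 0.0125]
tool_rot: [[-0.981, 0.196, -0.004], [0.196, 0.981, 0.001], [0.004, 0.0, -1.0]]
wrist_force: [0.5, -0.5, 0.7]
grip_width: 0.597
```

send_rows --motion '[[[-8, 0, 0], [0, 0, 0], 0.4], [[-16, 0, 0], [0, 0, 0], 0.4], [[-22, 0, 0], [0, 0, 0], 0.4], [[-27, 0, 0], [0, 0, 0], 0.4], [[-30, 0, 0], [0, 0, 0], 0.4]]'

```text
t: 10.45
position: [0.5249, 0.0967, 0.0156]
tool_rot: [[-0.981, 0.195, 0.003], [0.195, 0.981, 0.0], [-0.003, 0.001, -1.0]]
wrist_force: [1.3, -0.5, -0.2]
grip_width: 0.599
```

```bash
python3 -c "
from h import *
goal(-.104,-.057,.013,90)"
```

```text
t 10.45 at [-0.1075 -0.0579] z 0.0156 grip 0.599 F(fence) [ 1.3 -0.2] -0.2
shift [-3.5  0.9  2.6] turn [ 0.001  0.003 -0.002] world [0.529 0.097 0.013]
```

send_rows --motion '[[[-1, 0, 2], [0, 0, 0], 0.4], [[-2, 0, 2], [0, 0, 0], 0.4], [[-3, 0, 2], [0, 0, 0], 0.4], [[-3, 0, 2], [0, 0, 0], 0.4]]'

```text
t: 10.78
position: [0.5251, 0.0963, 0.0122]
tool_rot: [[-0.981, 0.195, -0.0], [0.195, 0.981, 0.0], [0.0, -0.0, -1.0]]
wrist_force: [-0.9, 0.7, 0.8]
grip_width: 0.607
```

send_rows --motion '[[[-1, 0, 0], [0, 0, 0], 0.4], [[-2, 0, 0], [0, 0, 0], 0.4], [[-2, 0, 0], [0, 0, 0], 0.4]]'

```text
t: 11.03
position: [0.5257, 0.0961, 0.012]
tool_rot: [[-0.981, 0.194, -0.003], [0.194, 0.981, 0.001], [0.003, -0.0, -1.0]]
wrist_force: [-3.7, 1.4, 2.7]
grip_width: 0.6
```

send_rows --motion '[[[-1, 0, 0], [0, 0, 0], 0.4], [[-2, 0, 0], [0, 0, 0], 0.4], [[-2, 0, 0], [0, 0, 0], 0.4]]'

```text
t: 11.28
position: [0.5276, 0.0957, 0.0119]
tool_rot: [[-0.981, 0.194, -0.003], [0.194, 0.981, 0.0], [0.003, -0.0, -1.0]]
wrist_force: [-4.3, 1.2, 3.0]
grip_width: 0.601
```

send_rows --motion '[[[-1, 0, 0], [0, 0, 0], 0.4], [[-2, 0, 0], [0, 0, 0], 0.4], [[-2, 0, 0], [0, 0, 0], 0.4]]'

```text
t: 11.53
position: [0.5295, 0.0953, 0.0119]
tool_rot: [[-0.981, 0.194, -0.003], [0.194, 0.981, 0.0], [0.003, -0.0, -1.0]]
wrist_force: [-6.5, 1.7, 3.2]
grip_width: 0.602
```

```bash
python3 -c "
from h import *
goal(-.104,-.057,.013,90)"
```

```text
t 11.53 at [-0.1027 -0.0585] z 0.0119 grip 0.602 F(fence) [-6.7  0.4] 3.2
shift [ 1.3  1.5 -1.1] turn [-0.    -0.003 -0.001] world [0.529 0.097 0.013]
```

Moved about 4 mm and the force is starting to rise. One more nudge to confirm contact.

send_rows --motion '[[[-1, 0, 0], [0, 0, 0], 0.4], [[-2, 0, 0], [0, 0, 0], 0.4], [[-2, 0, 0], [0, 0, 0], 0.4]]'

```text
t: 11.78
position: [0.5295, 0.0952, 0.0116]
tool_rot: [[-0.981, 0.194, -0.007], [0.194, 0.981, 0.001], [0.007, -0.0, -1.0]]
wrist_force: [-8.4, 2.5, 6.7]
grip_width: 0.6
```

send_rows --motion '[[[-1, 0, 0], [0, 0, 0], 0.4], [[-1.5, 0, 0], [0, 0, 0], 0.4], [[-1.5, 0, 0], [0, 0, 0], 0.4]]'

```text
t: 12.03
position: [0.5295, 0.0952, 0.0114]
tool_rot: [[-0.981, 0.194, -0.01], [0.194, 0.981, 0.002], [0.01, -0.0, -1.0]]
wrist_force: [-11.1, 3.1, 8.8]
grip_width: 0.601
```

The fingers no longer advance as the force rises, so the vise is on the rail. Retreating, then checking.

send_rows --motion '[[[10, 0, 0], [0, 0, 0], 0.4], [[30, 0, 0], [0, 0, 0], 0.4], [[40, 0, -20], [0, 0, 0], 0.4], [[40, 0, -60], [0, 0, 0], 0.4], [[40, 0, -100], [0, 0, 0], 0.4]]'

```text
t: 12.45
position: [0.4939, 0.1019, 0.112]
tool_rot: [[-0.981, 0.194, -0.002], [0.194, 0.981, -0.001], [0.002, -0.001, -1.0]]
wrist_force: [1.4, -0.6, -0.3]
grip_width: 0.598
```

send_rows --motion '[[[0, -5, -40], [0, 0, 0], 0.4], [[0, -40, -80], [0, 0, 0], 0.4], [[0, -80, -90], [0, 0, 0], 0.4], [[0, -80, -90], [0, 0, 0], 0.4]]'

```text
t: 12.78
position: [0.4835, 0.02, 0.2074]
tool_rot: [[-0.98, 0.197, 0.011], [0.197, 0.98, -0.004], [-0.012, -0.002, -1.0]]
wrist_force: [-0.1, 0.0, -0.4]
grip_width: 0.595
```

```bash
python3 -c "
from h import *
goal(-.14,-.14,.2,90); vise_now((-.047,-.055),save='pics/s4.png')
M=np.vstack(top_points(.0165,.075,caps=[cap('scene'),cap('side')]))
for k,p,lo,r in(('loupe',(.71,.053),.025,.03),('block',(.60,.229),.018,.045),('tin',(.483,.263),.016,.04)):
    m=(np.hypot(*(M[:,:2]-p).T)<r)&(M[:,2]>lo); print(k,cv2.minEnclosingCircle(np.float32(M[m,:2]*1000)))
"
```

```text
t 12.78 at [-0.1334 -0.1412] z 0.2074 grip 0.595 F(fence) [-0.1 -0. ] -0.4
shift [6.7 1.2 7.4] turn [-0.002  0.012 -0.004] world [0.477 0.022 0.2  ]
scene vise fence [-44.1 -56.4] [ 92.2 112.5] ang 0.7 x 1/99% [-88.    0.9] y [-110.8   -1.8]
side vise fence [-46.  -53.9] [ 90.8 111.4] ang 0.2 x 1/99% [-90.6  -1.4] y [-108.1    0.8]
loupe ((711.567626953125, 43.543731689453125), 17.3156795501709)
block ((596.648681640625, 227.36988830566406), 32.60272979736328)
tin ((479.6751403808594, 262.42584228515625), 30.57636260986328)
```

View pics/s4.png

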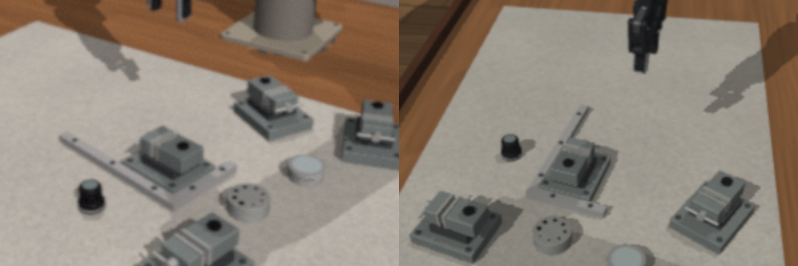

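The vise (crops (170,160) and (575,168)) sits square in the corner, touching both stops. The hand is well clear and the bystanders have not moved. Handing in.

```bash
python3 -c "
from h import *
o=bot.get_obs(); print(abs(o['qd']).max()); print(workorder.hand_in())"
```

```text
1.2264590164811637
the job is handed in; nothing more can be done
None
```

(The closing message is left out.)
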